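# Stack a stepped display base and hold it up level

## Robot

A 6-joint arm with a two-finger parallel gripper is mounted at the origin on the work surface. World frame = base frame: x ahead of the robot, y to its left, z up, the work surface at z = 0. Lengths are in m, angles in rad, forces in N, time in s.
With the tool pointing down it reaches from about 0.35 to 0.775 m from the base axis. Payload 7.3 kg.
Tool frame: the origin (TCP) lies at the very end of the fingers, on their centre line; the grasp point (between the pads) lies 19 mm behind it; z points along the fingers, y is the line along which they close (so a half turn about z gives the same grasp; the last joint's range is limited). The gripper opens to 92 mm and grips with 3 to 60 N. Pads are 19 mm wide; open, the fingers measure 130 mm over their backs; the gripper's body (75 mm by 190 mm) begins 47 mm behind the grasp point.
Start: joints at [-1.404, 0.342, 1.524, -0, 1.275, -0.146], TCP at [0.162, -0.5, 0.227] pointing down, gripper open.
Joint ranges: [-2.53, 2.53], [-0.77, 2.02], [0.04, 2.7], [-1, 4.14], [0.28, 2.66], [-3.11, 3.11]. Speed limits (rad/s): [2.57, 2.57, 3.14, 3.14, 3.14, 3.14].

## Interface

Orientations are given as a unit quaternion [x, y, z, w].
In Python, from station import robot gives the robot as it stands. The module is installed in compiled form; this text tells all that it offers.
- The arm moves only by the shell command python3 -m inch 'ROWS' [OPENING]. ROWS is a JSON object of lists of equal length, an entry for each row: "slide": the shift along the tool's x, y, z in mm, a list of three; "yaw": the turn about the tool's z in degrees. A call has 1 to 5 rows; each row is the pose to reach, as a shift and turn from the pose commanded when the call began, along the tool's axes at that moment; what a row does not reach only later rows make up. A row lasts 1/10 s, in which the tool goes at most 50 mm and 8.59 degrees, less where a joint would pass 70% of its speed; a pose out of reach is approached as far as the arm can. A call with a gripper value outside its range is refused whole. OPENING is the finger opening in mm, from 0 to 91.8, set as the call begins (- or left out, the last holds). The fingers move at their own pace and stop on an object; the grip force is fixed at half the most. Time passes only in rows, so rows that repeat a pose let the fingers close. It gives the time, the measured TCP pose, the force, the opening and the grip force at its end, in the units of the state.
- robot.get_state(): the state, without advancing time (a new reading comes with each control period).
- robot.read_camera(name): name is "scene" or "top"; returns a dict with "frame" (400x640x3 uint8, red, green, blue), "vertical_fov" (degrees; the focal length in pixels is half the picture's height over the tangent of half this angle, whatever the lens; pixels are square), "cx", "cy" (the principal point, pixels), "eye" and "rotation" of the camera in the world. Camera axes: x right, y down, z forward; pixel columns grow to the right and rows downward; lengths in m; the calibration is good to about 2 mm. A picture is of the moment at which its call begins. There is no depth.
- robot.finish_job(): hands the job in; it is judged then, once.
Trained networks look in a picture, given as the dict that the camera call returned (one of the last four; its "shot" number tells which), for a name from the list of things; names that differ only in an ending like _2 or _b are one class to them, and where a whole thing is asked for, a point or a joint stands for the part that bears it (a point fixed in the world has none). Each returns a list of dicts, best first, with "conf" (0 to 1); they miss things now and then, are a little off and sometimes report something else, mostly with a low value. They report only what shows in the picture. A call takes as long as a camera call.
- robot.trace(picture, thing): "pixels" (400x640 bool, what is visible of it) and "position" ([row, column] in pixels, amid what is visible of it).
- robot.tip_of(picture, thing): "position" ([row, column] in pixels: a listed point, or the origin of a listed thing).
The state is a dict: "time_s": time; "joint_positions": joint angles; "dq": joint speeds; "tau": joint torques, N m; "tool_pos": TCP position; "orientation": TCP orientation; "contact_force": force on the tool from outside, world axes, zero at the start; "wrist_torque": the same for the moment, N m; "finger_gap": finger opening in m; "gripper_force": force on a finger pad.
Only numpy, scipy, OpenCV 4.12 (cv2) and the standard library are available. Lean on these libraries where they do the work, as an engineer would, in place of code of your own. Each camera call takes 0.05 s, during which the arm holds its last target. There are 200 camera calls.

## Task

Build the little stepped display base: lay the three round discs on the dark square wooden plinth as one centred stack, the largest first, then the middle one, then the small one with the dome on top, setting each down on its place and never dropping it. Then take the plinth itself by its sides, lift it with the stack straight up to about 15 cm above the table, level all the way, and finish while still holding it there, steady and level; leave everything else on the bench standing where it is.

Things in the scene. Friction and masses are not known exactly. Their poses are not given: they have to be found in the camera images.
- plinth: dark wooden square plinth, loose block 62 x 62 mm, 24 mm high, about 80 g, standing flat on the table at any yaw; x and y axes run square to its side faces; origin at the centre of its underside, z axis up
- ground: largest disc, cork, 52 mm across, 8 mm thick, about 16 g, lying flat on the table; origin at the centre of its underside, z axis up
- middle: middle disc, plywood, 44 mm across, 8 mm thick, about 14 g, lying flat on the table; origin at the centre of its underside, z axis up
- bunker: smallest disc, grey plastic, 36 mm across, 8 mm thick, with a low dome (20 mm across, 6 mm high) on its top, 14 mm high in all, about 14 g, lying flat on the table, dome up; origin at the centre of its underside, z axis up
- jar_a: bystander: small round glass paint jar, 32 mm across, 36 mm high; origin at the centre of its underside, z axis up
- jar_b: bystander: small round amber paint jar, 32 mm across, 36 mm high; origin at the centre of its underside, z axis up
- dropper: bystander: white dropper bottle, 27 mm across, 75 mm high; origin at the centre of its underside, z axis up
- tape: bystander: roll of masking tape lying flat, 80 mm across, 18 mm high; origin at the centre of its underside, z axis up
- brush: bystander: thin artist's paint brush lying on the table, about 170 mm long and 8 mm thick, along its own x axis; origin under its mid length
- sanding_block: bystander: black rubber sanding block 70 x 32 mm (along its x and y), 22 mm high; origin at the centre of its underside, z axis up

How it is judged:
On the way, in this order (a step that is already met when the one before it is completed fails the run):
1. the large disc lies centred on the plinth, let go, the plinth still on the table (horizontal distance between ground and plinth below 0.006 m and z of ground in the frame of plinth between 0.02 and 0.028 m and angle between the z axis of ground and the z axis of plinth, either way round below 0.12 rad and contact force between the fingers and ground below 0.3 N and height (world z) of plinth below 0.008 m and linear speed of ground below 0.03 m/s), for 0.2 s.
2. the middle disc lies centred on the large one, let go, the plinth still on the table (horizontal distance between each of ground, middle and plinth below 0.006 m and z of ground in the frame of plinth between 0.02 and 0.028 m and angle between the z axis of each of ground, middle and the z axis of plinth, either way round below 0.12 rad and contact force between the fingers and ground below 0.3 N and z of middle in the frame of plinth between 0.028 and 0.036 m and contact force between the fingers and middle below 0.3 N and height (world z) of plinth below 0.008 m and linear speed of middle below 0.03 m/s), for 0.2 s.
3. the small domed disc lies centred on top, let go, the plinth still on the table (horizontal distance between each of ground, middle, bunker and plinth below 0.006 m and z of ground in the frame of plinth between 0.02 and 0.028 m and angle between the z axis of each of ground, middle, bunker and the z axis of plinth, either way round below 0.12 rad and contact force between the fingers and ground below 0.3 N and z of middle in the frame of plinth between 0.028 and 0.036 m and contact force between the fingers and middle below 0.3 N and z of bunker in the frame of plinth between 0.036 and 0.044 m and contact force between the fingers and bunker below 0.3 N and height (world z) of plinth below 0.008 m and linear speed of bunker below 0.03 m/s), for 0.2 s.
At the end, for the whole second after the job is handed in: Fingers hold the plinth, its underside 11 to 20 cm above the table, tilted under 4 degrees, still (under 20 mm/s, 0.15 rad/s), clear of other things; on it lie the large, middle and small discs in order, flat, each within 6 mm of its centre and 4 mm of its height, untouched by the fingers (height (world z) of plinth between 0.11 and 0.2 m and angle between plinth's own z axis and vertical below 0.07 rad and linear speed of plinth below 0.02 m/s and angular speed of plinth below 0.15 rad/s and contact force between the fingers and plinth above 1 N and contact force between plinth and jar_a below 0.1 N and contact force between plinth and jar_b below 0.1 N and contact force between plinth and dropper below 0.1 N and contact force between plinth and tape below 0.1 N and contact force between plinth and brush below 0.1 N and contact force between plinth and sanding_block below 0.1 N and horizontal distance between each of ground, middle, bunker and plinth below 0.006 m and z of ground in the frame of plinth between 0.02 and 0.028 m and angle between the z axis of each of ground, middle, bunker and the z axis of plinth, either way round below 0.12 rad and contact force between the fingers and ground below 0.3 N and z of middle in the frame of plinth between 0.028 and 0.036 m and contact force between the fingers and middle below 0.3 N and z of bunker in the frame of plinth between 0.036 and 0.044 m and contact force between the fingers and bunker below 0.3 N); the arm keeps its last pose, push and grip.
It fails at once if another thing on the table is pushed more than 25 mm or knocked over (distance of any of jar_a, jar_b, dropper, tape, brush, sanding_block from where it was at the start of the episode above 0.025 m or angle between any of jar_a, jar_b, dropper's own z axis and vertical above 0.5 rad).
It fails at once if a disc is dropped: let go more than 20 mm above its place in the stack ((height (world z) of ground above 0.044 m and contact force between the fingers and ground below 0.01 N and contact force between ground and anything else below 0.01 N and height (world z) of plinth below 0.015 m) or (height (world z) of middle above 0.052 m and contact force between the fingers and middle below 0.01 N and contact force between middle and anything else below 0.01 N and height (world z) of plinth below 0.015 m) or (height (world z) of bunker above 0.06 m and contact force between the fingers and bunker below 0.01 N and contact force between bunker and anything else below 0.01 N and height (world z) of plinth below 0.015 m)).
It fails at once if the plinth is tilted by more than 12 degrees (angle between plinth's own z axis and vertical above 0.21 rad).
It also fails if it takes over 70 s, if anything falls off the work surface, if the arm or the gripper's body presses on something with over 40 N, if the wrist force passes 120 N, or if a joint passes its speed limit or range.

## Working session

There is one attempt and no reset: what is moved stays moved. The work goes in short steps, Python scripts to look and compute and a shell command to move; the robot and the scene stay as the last step left them, time stands still between calls to the robot, and variables do not carry over. Pictures are saved under pics/ and viewed, at most 10 in all, crops included, and the job is handed in when it is done.

```bash
mkdir -p pics; cat > h.py <<'E'
import numpy as np, cv2
from station import robot
from scipy.spatial.transform import Rotation as R
def K(p):
    h=p["frame"].shape[0]; return h/2/np.tan(np.radians(p["vertical_fov"])/2)
def rot(p):
    r=np.array(p["rotation"],float); return r if r.shape==(3,3) else R.from_quat(r).as_matrix()
def ray(p,rc):
    f=K(p); d=rot(p)@np.array([(rc[1]-p["cx"])/f,(rc[0]-p["cy"])/f,1.]); return np.array(p["eye"]),d
def onz(p,rc,z):
    e,d=ray(p,rc); return (e+d*(z-e[2])/d[2])
def tri(o):
    A=np.zeros((3,3));b=np.zeros(3);
    for p,rc in o:
        e,d=ray(p,rc); d=d/np.linalg.norm(d); M=np.eye(3)-np.outer(d,d); A+=M;b+=M@e
    return np.linalg.solve(A,b)
def toolshift(xyz):
    s=robot.get_state(); return 1000*R.from_quat(s["orientation"]).inv().apply(np.array(xyz)-s["tool_pos"])
E
cat > look.py <<'E'
from h import *
P={n:robot.read_camera(n) for n in("scene","top")}
for n,p in P.items():
    cv2.imwrite(f"pics/{n}0.png",p["frame"][:,:,::-1]); print(n,p["eye"],np.round(p["rotation"],3).tolist(),p["vertical_fov"],p["cx"],p["cy"])
for t in "plinth ground middle bunker jar_a jar_b dropper tape brush sanding_block".split():
    o={}
    for n,p in P.items():
        L=robot.tip_of(p,t); 
        for l in L[:3]: print(t,n,"tip",round(l["conf"],2),np.round(l["position"],1),np.round(onz(p,l["position"],0)[:2],4))
        if L:o[n]=(p,L[0]["position"])
        if n=="top":
            for l in robot.trace(p,t)[:2]: print(t,n,"trace",round(l["conf"],2),np.round(l["position"],1),l["pixels"].sum(), cv2.minAreaRect(np.argwhere(l["pixels"]).astype(np.float32)))
    if len(o)==2: print("  tri",np.round(tri(o.values()),4))
s=robot.get_state();print(s)
E
python3 look.py
```

```text
scene [1.21880234 0.5777989  1.09082657] [0.392, 0.853, -0.317, -0.135] 45.18907701608955 315.796585930255 200.99603463927204
top [ 0.38355447 -0.01817266  0.89068674] [0.712, -0.695, 0.069, -0.068] 54.79594594688993 311.34265542079 197.82150390436837
plinth scene tip 0.89 [161.8 281.7] [ 0.4801 -0.2382]
plinth top tip 0.67 [236.4 410.8] [ 0.4725 -0.2488]
plinth top trace 0.81 [235.9 411.8] 817 ((235.0, 411.0), (30.0, 28.0), 90.0)
  tri [ 0.4724 -0.25   -0.0125]
ground scene tip 0.72 [241.1 332. ] [0.6152 0.0841]
ground top tip 0.69 [175.1 274.5] [0.6106 0.0718]
ground top tip 0.43 [215.9 224.5] [0.51   0.1841]
ground top trace 0.74 [172.8 273.1] 365 ((174.0, 273.0), (20.0, 20.0), 90.0)
ground top trace 0.36 [149.6 336.3] 194 ((147.5, 335.5), (13.0, 17.0), 90.0)
  tri [ 0.6112  0.076  -0.0108]
middle scene tip 0.51 [194.4 326. ] [ 0.4945 -0.0399]
middle top tip 0.71 [223.7 317.4] [ 0.4968 -0.0326]
middle top trace 0.74 [224.8 315.7] 277 ((224.5, 316.5), (17.0, 17.0), 90.0)
  tri [ 0.4974 -0.0344  0.0062]
bunker scene tip 0.58 [235.1 382.8] [0.5075 0.1794]
bunker top trace 0.5 [215.9 
[... 2338 characters left out ...]
 'joint_positions': array([-1.40399980e+00,  3.42053445e-01,  1.52410584e+00, -1.22945367e-05,
        1.27539685e+00, -1.46001549e-01]), 'dq': array([ 0.00020302,  0.00018469,  0.00055779,  0.00199226,  0.00085164,
       -0.00010849]), 'tau': array([ 4.42115038e-05, -4.31124580e+01, -2.44474339e+01,  7.18743657e-02,
        4.83187661e-02,  1.75894235e-05]), 'tool_pos': array([ 0.16157376, -0.49953641,  0.2267107 ]), 'orientation': array([ 9.87794302e-01,  1.55763979e-01, -5.69088929e-06,  1.83178415e-05]), 'contact_force': array([-0.06912348,  0.10482831,  0.63904063]), 'wrist_torque': array([ 0.00569531, -0.01213105,  0.00339261]), 'gripper_force': 0.0, 'finger_gap': 0.09181610742634058}
```

```bash
python3 -c "
import cv2
a=cv2.imread('pics/top0.png')[110:310,140:500];cv2.imwrite('pics/a.png',cv2.resize(a,None,fx=2.2,fy=2.2,interpolation=2))
b=cv2.imread('pics/scene0.png')[90:300,200:480];cv2.imwrite('pics/b.png',cv2.resize(b,None,fx=2.8,fy=2.8,interpolation=2))"
```

```text
(no output)
```

View pics/a.png

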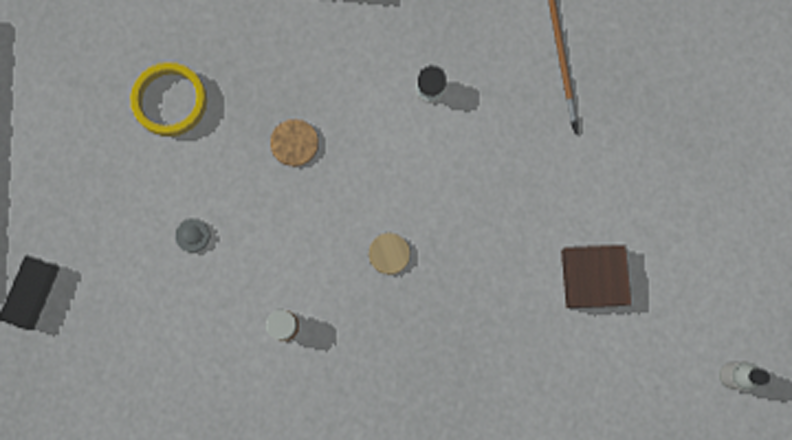

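View pics/b.png

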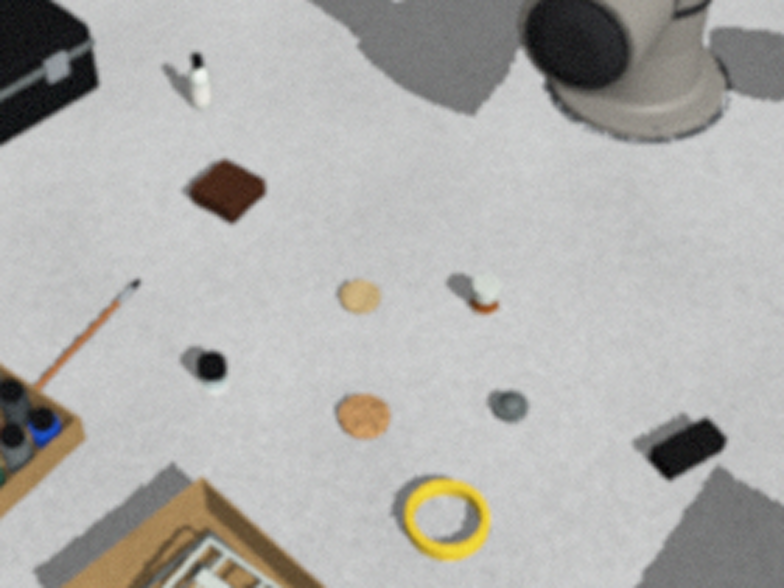

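```bash
cat > fit.py <<'E'
from h import *
from scipy.optimize import minimize
DIM=dict(plinth=(62,24),ground=(52,8),middle=(44,8),bunker=(36,8))
def proj(p,X):
    c=(X-np.array(p["eye"]))@rot(p); return c[:,:2]/c[:,2:]*K(p)+[p["cx"],p["cy"]]
def sil(p,t,x,y,z0,yaw,roi):
    w,h=DIM[t]; w/=2000;h/=1000
    a=np.linspace(0,2*np.pi,64,endpoint=False)
    q=np.c_[np.cos(a),np.sin(a)]*w if t!="plinth" else np.array([[1,1],[-1,1],[-1,-1],[1,-1]])*w@np.array([[np.cos(yaw),np.sin(yaw)],[-np.sin(yaw),np.cos(yaw)]])
    X=np.vstack([np.c_[q+[x,y],np.full(len(q),z)] for z in(z0,z0+h)])
    if t=="bunker": X=np.vstack([X,np.c_[np.c_[np.cos(a),np.sin(a)]*.004+[x,y],np.full(64,z0+.014)]])
    r0,c0,n=roi; S=8
    u=(proj(p,X)-[c0,r0]+.5)*S-.5
    m=np.zeros((n*S,n*S),np.uint8); cv2.fillConvexPoly(m,cv2.convexHull(np.round(u*16).astype(np.int32)),255,shift=4)
    return cv2.resize(m,(n,n),interpolation=cv2.INTER_AREA)/255.
def mask(p,t,roi):
    r,c,n=roi; f=p["frame"][r:r+n,c:c+n].astype(np.float32); s=f.sum(2)+1
    v=(f[:,:,0]-f[:,:,2])/s
    bg=np.median(np.r_[v[0],v[-1],v[:,0],v[:,-1]])
    v=cv2.GaussianBlur(v-bg,(0,0),.6); v=-v if t=="bunker" else v
    return v
def fit(obs,t,x,y,z0=0,fitz=False):
    D=[]
    for p in obs:
        u=proj(p,np.array([[x,y,z0]]))[0]; n=48 if t=="plinth" else 36; roi=(int(u[1])-n//2,int(u[0])-n//2,n)
        D.append((p,roi,mask(p,t,roi)))
    def cost(q):
        e=0
        for p,roi,v in D:
            m=cv2.GaussianBlur(sil(p,t,q[0]/1e3,q[1]/1e3,q[3]/1e3 if fitz else z0,q[2]/30,roi),(0,0),.8)
            e-=np.corrcoef(m.ravel(),v.ravel())[0,1]
        return e
    q0=[x*1e3,y*1e3,3.,z0*1e3][:4 if fitz else 3]
    s=np.eye(len(q0))*4; 
    r=minimize(cost,q0,method="Nelder-Mead",options=dict(initial_simplex=np.vstack([q0,q0+s]),xatol=.02,fatol=1e-6,maxiter=600))
    return r.x,r.fun/len(obs)
E
cat > m.py <<'E'
from fit import *
P=[robot.read_camera(n) for n in("top","scene")]
for t,x,y in(("plinth",.472,-.244),("ground",.609,.075),("middle",.495,-.034),("bunker",.507,.182)):
    for o in(P[:1],P[1:],P):
        q,c=fit(o,t,x,y,0,len(o)==2); print(t,np.round(q,2),"yawdeg",round(np.degrees(q[2]/30),2) ,round(c,3))
E
python3 m.py
```

```text
plinth [ 473.71 -244.76    2.08] yawdeg 3.98 -0.987
plinth [ 475.7  -244.59    1.66] yawdeg 3.17 -0.949
plinth [ 473.85 -245.54    1.99   -2.54] yawdeg 3.8 -0.969
ground [611.14  74.26   3.69] yawdeg 7.06 -0.989
ground [6.1393e+02 7.4360e+01 3.7000e-01] yawdeg 0.71 -0.987
ground [612.15  74.19   5.56  -2.59] yawdeg 10.62 -0.987
middle [493.39 -30.33   2.43] yawdeg 4.64 -0.991
middle [496.1  -30.3    2.57] yawdeg 4.92 -0.988
middle [494.04 -30.78   5.7   -2.52] yawdeg 10.88 -0.989
bunker [507.94 177.5    5.59] yawdeg 10.67 -0.966
bunker [510.8  177.26   4.76] yawdeg 9.1 -0.95
bunker [508.44 177.47   9.29  -2.64] yawdeg 17.75 -0.955
```

Both views agree: things stand on the table (the heights fit to within 3 mm), with a 2–3 mm common x offset between the cameras. First move: towards the cork disc.

```bash
cat > to.py <<'E'
import sys
from h import *
a=list(map(float,sys.argv[1:4])); s=robot.get_state()
yaw=np.degrees(R.from_quat(s["orientation"]).as_matrix()[:2,0]@[[0],[0]]) if 0 else np.degrees(np.arctan2(*R.from_quat(s["orientation"]).as_matrix()[1::-1,0]))
print("t",round(s["time_s"],2),"tcp",np.round(np.array(s["tool_pos"])*1e3,1),"yaw",round(yaw,2),"gap",round(s["finger_gap"]*1e3,1),"F",round(s["gripper_force"],1),np.round(s["contact_force"],1),"SHIFT",np.round(toolshift(np.array(a)/1e3),1))
E
python3 -m inch '{"slide":[[40,-27,0],[80,-54,0],[120,-81,10],[160,-108,20],[200,-135,30]],"yaw":[7,14,14,14,14]}' 70; python3 to.py 612.5 74.3 60
```

```text
time_s: 2.2
tool_pos: [0.3112, -0.3081, 0.1967]
orientation: [0.999, 0.034, 0.0, 0.0]
contact_force: [0.9, -0.5, 0.4]
finger_gap: 0.0704
gripper_force: 0.0
t 2.2 tcp [ 311.2 -308.1  196.7] yaw 3.89 gap 70.4 F 0.0 [ 0.9 -0.5  0.4] SHIFT [ 326.5 -361.2  136.5]
```

```bash
python3 -m inch '{"slide":[[32,-36,4],[64,-72,8],[97,-107,12],[130,-143,16],[163,-180,20]],"yaw":[0,0,0,0,0]}' && python3 -m inch '{"slide":[[32,-36,12],[64,-72,24],[97,-107,40],[130,-143,60],[163,-179,80]],"yaw":[0,0,0,0,0]}' ; python3 to.py 612.5 74.3 3
```

```text
time_s: 2.7
tool_pos: [0.4618, -0.1171, 0.1768]
orientation: [0.999, 0.034, 0.0, 0.0]
contact_force: [0.2, -1.4, 0.7]
finger_gap: 0.07
gripper_force: 0.0
time_s: 3.2
tool_pos: [0.6085, 0.0682, 0.0984]
orientation: [0.999, 0.034, 0.0, 0.0]
contact_force: [-0.2, -1.7, 0.6]
finger_gap: 0.07
gripper_force: 0.0
t 3.2 tcp [608.5  68.2  98.4] yaw 3.94 gap 70.0 F 0.0 [-0.2 -1.7  0.6] SHIFT [ 4.3 -5.8 95.4]
```

```bash
python3 -m inch '{"slide":[[0,0,25],[0,0,40],[0,0,40]],"yaw":[0,0,0]}' ; python3 to.py 612.5 74.3 3
cat > snap.py <<'E'
import sys
from h import *
o=[]
n,r,c,h,w,k=sys.argv[1],*map(int,sys.argv[2:7]); 
p=robot.read_camera(n); cv2.imwrite(sys.argv[7],cv2.resize(p["frame"][r:r+h,c:c+w,::-1],None,fx=k,fy=k,interpolation=cv2.INTER_CUBIC))
E
python3 snap.py scene 130 220 140 190 4 pics/c.png
```

```text
time_s: 3.5
tool_pos: [0.6057, 0.0669, 0.0563]
orientation: [0.999, 0.035, -0.003, -0.0]
contact_force: [-1.2, 0.9, 1.1]
finger_gap: 0.0698
gripper_force: 0.0
t 3.5 tcp [605.7  66.9  56.3] yaw 3.97 gap 69.8 F 0.0 [-1.2  0.9  1.1] SHIFT [ 7.5 -6.9 53.3]
```

View pics/c.png

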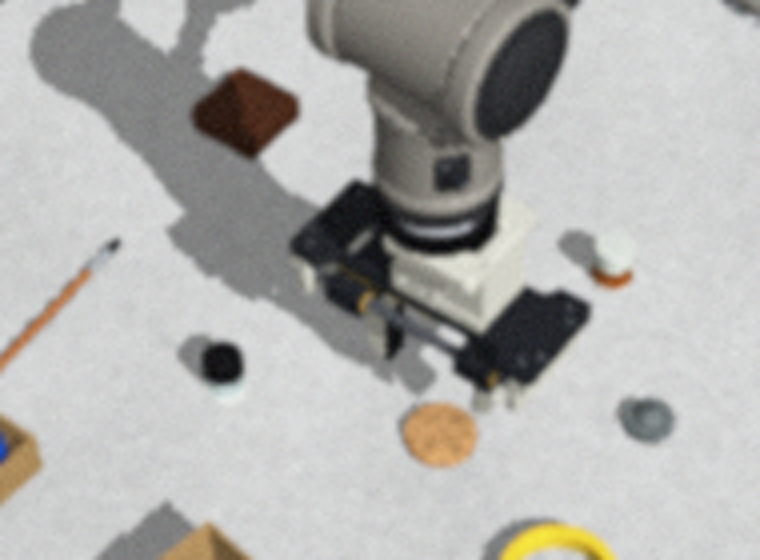

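The picture shows the open gripper above and just behind the cork disc (crop 440,435), with nothing near the fingers. I correct and go down.

```bash
python3 -m inch '{"slide":[[7,-7,20],[7,-7,35],[7,-7,35],[7,-7,35]],"yaw":[0,0,0,0]}' ; python3 to.py 612.5 74.3 3
```

```text
time_s: 3.95
tool_pos: [0.6138, 0.0734, 0.0245]
orientation: [0.999, 0.034, -0.0, 0.0]
contact_force: [-0.5, 0.1, -0.5]
finger_gap: 0.0698
gripper_force: 0.0
t 3.95 tcp [613.8  73.4  24.5] yaw 3.9 gap 69.8 F 0.0 [-0.5  0.1 -0.5] SHIFT [-1.3 -1.  21.5]
```

```bash
python3 -m inch '{"slide":[[-1,-1,12],[-1,-1,21],[-1,-1,21],[-1,-1,21]],"yaw":[0,0,0,0]}' && python3 -m inch '{"slide":[[0,0,0],[0,0,0],[0,0,0],[0,0,0],[0,0,0]],"yaw":[0,0,0,0,0]}' 40; python3 to.py 612.5 74.3 3
```

```text
time_s: 4.35
tool_pos: [0.6126, 0.0747, 0.0027]
orientation: [0.999, 0.034, -0.0, 0.0]
contact_force: [-0.6, -0.3, -0.5]
finger_gap: 0.07
gripper_force: 0.0
time_s: 4.85
tool_pos: [0.6131, 0.0748, 0.0034]
orientation: [0.999, 0.034, 0.0, 0.0]
contact_force: [0.9, 0.3, 2.3]
finger_gap: 0.0505
gripper_force: 30.0
t 4.85 tcp [613.1  74.8   3.4] yaw 3.92 gap 50.5 F 30.0 [0.9 0.3 2.3] SHIFT [-0.6  0.4  0.4]
```

```bash
python3 -m inch '{"slide":[[0,0,-15],[0,0,-40],[0,0,-60],[0,0,-70]],"yaw":[0,0,0,0]}'; python3 to.py 475 -244.7 70
```

```text
time_s: 5.25
tool_pos: [0.614, 0.0748, 0.076]
orientation: [0.999, 0.034, 0.002, 0.0]
contact_force: [0.3, 0.8, 0.0]
finger_gap: 0.0504
gripper_force: 30.0
t 5.25 tcp [614.   74.8  76. ] yaw 3.92 gap 50.4 F 30.0 [0.3 0.8 0. ] SHIFT [-160.6  309.2    5.5]
```

```bash
python3 -m inch '{"slide":[[-10,20,0],[-30,57,0],[-52,100,0],[-74,143,0],[-96,186,0]],"yaw":[0,0,0,0,0]}' && python3 -m inch '{"slide":[[-22,43,0],[-40,80,0],[-56,108,0],[-64,123,0],[-64,123,0]],"yaw":[0,0,0,0,0]}' && python3 -m inch '{"slide":[[0,0,0],[0,0,0],[0,0,0]],"yaw":[0,0,0]}'; python3 to.py 475 -244.7 28
```

```text
time_s: 5.75
tool_pos: [0.5288, -0.1187, 0.0734]
orientation: [0.999, 0.035, 0.0, 0.0]
contact_force: [1.5, -1.2, -0.4]
finger_gap: 0.0503
gripper_force: 30.0
time_s: 6.25
tool_pos: [0.4734, -0.2465, 0.0733]
orientation: [0.999, 0.033, -0.0, 0.0]
contact_force: [0.5, 0.0, 0.3]
finger_gap: 0.0505
gripper_force: 30.0
time_s: 6.55
tool_pos: [0.4748, -0.2434, 0.0731]
orientation: [0.999, 0.035, -0.0, -0.0]
contact_force: [0.2, 0.1, -1.3]
finger_gap: 0.0506
gripper_force: 30.0
t 6.55 tcp [ 474.8 -243.4   73.1] yaw 4.01 gap 50.6 F 30.0 [ 0.2  0.1 -1.3] SHIFT [ 0.1  1.3 45.1]
```

```bash
python3 -m inch '{"slide":[[0,1,20],[0,1,35],[0,1,40],[0,1,43],[0,1,43]],"yaw":[0,0,0,0,0]}'; python3 -m inch '{"slide":[[0,0,1],[0,0,1],[0,0,1]],"yaw":[0,0,0]}'; python3 to.py 475 -244.7 28
```

```text
time_s: 7.05
tool_pos: [0.4747, -0.2452, 0.0302]
orientation: [0.999, 0.035, 0.0, 0.0]
contact_force: [-0.6, -0.8, -0.4]
finger_gap: 0.0505
gripper_force: 30.0
time_s: 7.35
tool_pos: [0.4746, -0.2456, 0.0295]
orientation: [0.999, 0.034, 0.0, 0.0]
contact_force: [-0.7, 0.4, -0.3]
finger_gap: 0.0505
gripper_force: 30.0
t 7.35 tcp [ 474.6 -245.6   29.5] yaw 3.92 gap 50.5 F 30.0 [-0.7  0.4 -0.3] SHIFT [ 0.4 -0.9  1.5]
```

```bash
python3 -m inch '{"slide":[[0,-1,1],[0,-1,2],[0,-1,2],[0,-1,2]],"yaw":[0,0,0,0]}'; python3 to.py 475 -244.7 28
```

```text
time_s: 7.75
tool_pos: [0.4744, -0.2444, 0.0273]
orientation: [0.999, 0.034, 0.0, 0.0]
contact_force: [-0.2, 1.5, 3.3]
finger_gap: 0.0506
gripper_force: 30.0
t 7.75 tcp [ 474.4 -244.4   27.3] yaw 3.92 gap 50.6 F 30.0 [-0.2  1.5  3.3] SHIFT [ 0.6  0.4 -0.7]
```

```bash
python3 -m inch '{"slide":[[0,0,0],[0,0,0],[0,0,0]],"yaw":[0,0,0]}' 66; python3 -m inch '{"slide":[[0,0,-10],[0,0,-30],[0,0,-50],[0,0,-60]],"yaw":[0,0,0,0]}';  python3 to.py 494.7 -30.3 40
```

```text
time_s: 8.05
tool_pos: [0.4743, -0.2445, 0.0269]
orientation: [0.999, 0.034, -0.0, 0.0]
contact_force: [0.3, 0.3, 0.4]
finger_gap: 0.0653
gripper_force: 0.0
time_s: 8.45
tool_pos: [0.4751, -0.245, 0.0892]
orientation: [0.999, 0.034, 0.001, 0.001]
contact_force: [-0.0, -0.9, 0.1]
finger_gap: 0.0663
gripper_force: 0.0
t 8.45 tcp [ 475.1 -245.    89.2] yaw 3.92 gap 66.3 F 0.0 [-0.  -0.9  0.1] SHIFT [  34.1 -213.    48.9]
```

```bash
python3 -m inch '{"slide":[[5,-30,0],[12,-75,10],[19,-120,20],[26,-165,30],[32,-200,30]],"yaw":[0,0,0,0,0]}' 62 && python3 -m inch '{"slide":[[2,-13,0],[2,-13,0],[2,-13,0]],"yaw":[0,0,0]}'; python3 to.py 494.7 -30.3 3
cat > m2.py <<'E'
import fit
from fit import *
import sys
def mk(p,t,roi):
    r,c,n=roi; f=p["frame"][r:r+n,c:c+n].astype(np.float32); s=f.sum(2)+1
    v=(f[:,:,0]-f[:,:,2])
    if t=="plinth": v=np.minimum(v/s,.15)
    return cv2.GaussianBlur(v,(0,0),.6)
fit.mask=mk
for n in ("top","scene"):
    p=robot.read_camera(n); cv2.imwrite(f"pics/{sys.argv[1]}_{n}.png",p["frame"][:,:,::-1])
    for t,z in(("plinth",0),("ground",.024),("middle",.032))[:int(sys.argv[2])]:
        q,c=fit.fit([p],t,.4745,-.2447,z); print(n,t,np.round(q[:2],2),"yaw",round(np.degrees(q[2]/30),1),round(c,3))
E
python3 m2.py d 2
```

```text
time_s: 8.95
tool_pos: [0.4914, -0.0402, 0.0561]
orientation: [0.999, 0.035, -0.001, -0.0]
contact_force: [0.1, -0.9, -0.3]
finger_gap: 0.0622
gripper_force: 0.0
time_s: 9.25
tool_pos: [0.494, -0.0305, 0.0573]
orientation: [0.999, 0.034, 0.0, 0.0]
contact_force: [-0.1, 0.6, 0.2]
finger_gap: 0.0619
gripper_force: 0.0
t 9.25 tcp [494.  -30.5  57.3] yaw 3.94 gap 61.9 F 0.0 [-0.1  0.6  0.2] SHIFT [ 0.6 -0.1 54.3]Traceback (most recent call last):
  File "m2.py", line 13, in <module>
    q,c=fit.fit([p],t,.4745,-.2447,z); print(n,t,np.round(q[:2],2),"yaw",round(np.degrees(q[2]/30),1),round(c,3))
        ^^^^^^^
AttributeError: 'function' object has no attribute 'fit'
```

```bash
sed -i 's/^from fit import \*/from h import */' m2.py; python3 m2.py d 2; python3 -m inch '{"slide":[[0,0,20],[0,0,40],[0,0,45]],"yaw":[0,0,0]}'; python3 to.py 494.7 -30.3 3
python3 snap.py scene 120 220 100 140 5 pics/e.png
```

```text
top plinth [ 473.7  -245.03] yaw 4.5 -0.946
top ground [ 472.71 -245.42] yaw 12.9 -0.931
scene plinth [ 474.66 -244.96] yaw 3.8 -0.968
scene ground [ 477.77 -242.2 ] yaw -1.2 -0.897
time_s: 9.7
tool_pos: [0.4925, -0.0305, 0.0106]
orientation: [0.999, 0.033, -0.001, -0.0]
contact_force: [0.0, 0.5, 0.1]
finger_gap: 0.0621
gripper_force: 0.0
t 9.7 tcp [492.5 -30.5  10.6] yaw 3.82 gap 62.1 F 0.0 [0.  0.5 0.1] SHIFT [ 2.2 -0.1  7.6]
```

View pics/e.png

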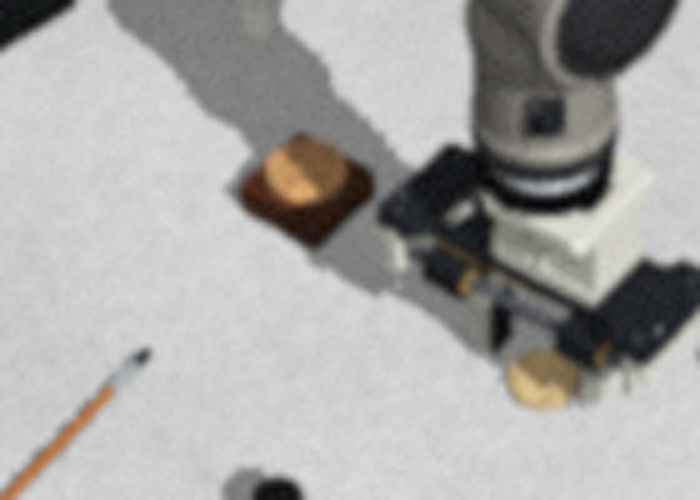

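The cork lies flat and centred on the plinth (crop 306,172), in partial arm shadow. The top view puts it within about 1 mm. On to the plywood disc.

```bash
python3 -m inch '{"slide":[[1,0,5],[1,0,8],[1,0,8],[1,0,8]],"yaw":[0,0,0,0]}' && python3 to.py 494.7 -30.3 3 && python3 -m inch '{"slide":[[0,0,0],[0,0,0],[0,0,0],[0,0,0],[0,0,0]],"yaw":[0,0,0,0,0]}' 32; python3 to.py 494.7 -30.3 3
```

```text
time_s: 10.15
tool_pos: [0.495, -0.0296, 0.0045]
orientation: [0.999, 0.034, 0.0, 0.0]
contact_force: [-0.3, -0.6, 0.2]
finger_gap: 0.0619
gripper_force: 0.0
t 10.15 tcp [495.  -29.6   4.5] yaw 3.92 gap 61.9 F 0.0 [-0.3 -0.6  0.2] SHIFT [-0.3  0.7  1.5]
time_s: 10.65
tool_pos: [0.4948, -0.0295, 0.0042]
orientation: [0.999, 0.034, 0.0, 0.0]
contact_force: [-0.2, 0.1, 2.8]
finger_gap: 0.0422
gripper_force: 30.0
t 10.65 tcp [494.8 -29.5   4.2] yaw 3.92 gap 42.2 F 30.0 [-0.2  0.1  2.8] SHIFT [-0.2  0.7  1.2]
```

```bash
python3 -m inch '{"slide":[[0,0,-15],[0,0,-40],[0,0,-65],[0,0,-75],[0,0,-75]],"yaw":[0,0,0,0,0]}' && python3 -m inch '{"slide":[[-2,15,0],[-7,45,0],[-14,85,0],[-21,130,0],[-28,172,0]],"yaw":[0,0,0,0,0]}' && python3 -m inch '{"slide":[[-4,26,0],[-6,40,0],[-6,42,0],[-6,42,0],[-6,42,0]],"yaw":[0,0,0,0,0]}';python3 to.py 474.8 -244.7 37
```

```text
time_s: 11.15
tool_pos: [0.4955, -0.0297, 0.0801]
orientation: [0.999, 0.034, 0.001, 0.0]
contact_force: [0.4, -0.1, -0.3]
finger_gap: 0.0424
gripper_force: 30.0
time_s: 11.65
tool_pos: [0.4776, -0.2043, 0.0776]
orientation: [0.999, 0.034, -0.001, -0.001]
contact_force: [0.5, 0.2, 0.1]
finger_gap: 0.0419
gripper_force: 30.0
time_s: 12.15
tool_pos: [0.4754, -0.2438, 0.0787]
orientation: [0.999, 0.035, -0.0, -0.0]
contact_force: [-0.0, 0.3, -0.2]
finger_gap: 0.0425
gripper_force: 30.0
t 12.15 tcp [ 475.4 -243.8   78.7] yaw 4.0 gap 42.5 F 30.0 [-0.   0.3 -0.2] SHIFT [-0.6  0.9 41.7]
```

```bash
python3 -m inch '{"slide":[[-0.5,1,15],[-0.5,1,30],[-0.5,1,37],[-0.5,1,40],[-0.5,1,40]],"yaw":[0,0,0,0,0]}' && python3 -m inch '{"slide":[[0,0,1],[0,0,1],[0,0,1]],"yaw":[0,0,0]}';python3 to.py 474.8 -244.7 36.5
```

```text
time_s: 12.65
tool_pos: [0.4751, -0.2458, 0.0391]
orientation: [0.999, 0.035, -0.0, -0.0]
contact_force: [1.3, -0.4, -0.2]
finger_gap: 0.0419
gripper_force: 30.0
time_s: 12.95
tool_pos: [0.4752, -0.2465, 0.0385]
orientation: [0.999, 0.034, 0.0, 0.0]
contact_force: [-0.0, -0.0, -0.7]
finger_gap: 0.0424
gripper_force: 30.0
t 12.95 tcp [ 475.2 -246.5   38.5] yaw 3.92 gap 42.4 F 30.0 [-0.  -0.  -0.7] SHIFT [-0.3 -1.9  2. ]
```

```bash
python3 -m inch '{"slide":[[0,-1,1],[0,-1,2],[0,-1,2],[0,-1,2]],"yaw":[0,0,0,0]}';python3 to.py 474.8 -244.7 36
```

```text
time_s: 13.35
tool_pos: [0.475, -0.2454, 0.0362]
orientation: [0.999, 0.034, 0.0, 0.0]
contact_force: [-0.1, -0.0, 2.8]
finger_gap: 0.0422
gripper_force: 30.0
t 13.35 tcp [ 475.  -245.4   36.2] yaw 3.92 gap 42.2 F 30.0 [-0.1 -0.   2.8] SHIFT [-0.1 -0.7  0.2]
```

```bash
python3 -m inch '{"slide":[[0,0,0],[0,0,0],[0,0,0]],"yaw":[0,0,0]}' 58 && python3 -m inch '{"slide":[[0,0,-10],[0,0,-30],[0,0,-50],[0,0,-60]],"yaw":[0,0,0,0]}' && python3 -m inch '{"slide":[[5,-30,0],[12,-75,0],[19,-120,0],[26,-165,0],[33,-210,0]],"yaw":[0,0,0,0,0]}';  python3 to.py 509.4 177.4 40
```

```text
time_s: 13.65
tool_pos: [0.4749, -0.2454, 0.036]
orientation: [0.999, 0.034, -0.0, 0.0]
contact_force: [0.3, -0.3, 0.1]
finger_gap: 0.0573
gripper_force: 0.0
time_s: 14.05
tool_pos: [0.4757, -0.2459, 0.0983]
orientation: [0.999, 0.034, 0.001, 0.001]
contact_force: [0.2, 0.1, -0.7]
finger_gap: 0.0583
gripper_force: 0.0
time_s: 14.55
tool_pos: [0.4934, -0.032, 0.0963]
orientation: [0.999, 0.034, 0.0, 0.0]
contact_force: [0.8, -0.1, -0.2]
finger_gap: 0.0579
gripper_force: 0.0
t 14.55 tcp [493.4 -32.   96.3] yaw 3.89 gap 57.9 F 0.0 [ 0.8 -0.1 -0.2] SHIFT [  30.2 -207.8   56.3]
```

```bash
python3 -m inch '{"slide":[[6,-43,0],[13,-86,10],[19,-129,20],[25,-170,30],[29,-196,40]],"yaw":[0,0,0,0,0]}' && python3 -m inch '{"slide":[[0,-5,8],[0,-5,8],[0,-5,8],[0,-5,8]],"yaw":[0,0,0,0]}';  python3 to.py 509.4 177.4 3; python3 m2.py f 3
python3 -c "
import cv2
a=cv2.imread('pics/f_top.png')[190:280,365:455];b=cv2.imread('pics/f_scene.png')[115:205,235:325]
cv2.imwrite('pics/g.png',cv2.resize(cv2.hconcat([a,b]),None,fx=4.4,fy=4.4,interpolation=2))"
```

```text
time_s: 15.05
tool_pos: [0.5088, 0.1667, 0.0559]
orientation: [0.999, 0.035, 0.0, -0.0]
contact_force: [0.2, -0.8, 0.3]
finger_gap: 0.0581
gripper_force: 0.0
time_s: 15.45
tool_pos: [0.5091, 0.1676, 0.0486]
orientation: [0.999, 0.033, 0.0, 0.0]
contact_force: [0.2, 0.4, -0.3]
finger_gap: 0.058
gripper_force: 0.0
t 15.45 tcp [509.1 167.6  48.6] yaw 3.83 gap 58.0 F 0.0 [ 0.2  0.4 -0.3] SHIFT [ 0.9 -9.7 45.6]
top plinth [ 473.93 -244.45] yaw 3.9 -0.971
top ground [ 474.3  -244.12] yaw 3.5 -0.867
top middle [ 475.83 -240.37] yaw 2.1 -0.762
scene plinth [ 474.57 -245.84] yaw 3.6 -0.986
scene ground [ 480.36 -239.87] yaw -7.0 -0.882
scene middle [ 485.93 -232.8 ] yaw -25.4 -0.825
```

View pics/g.png

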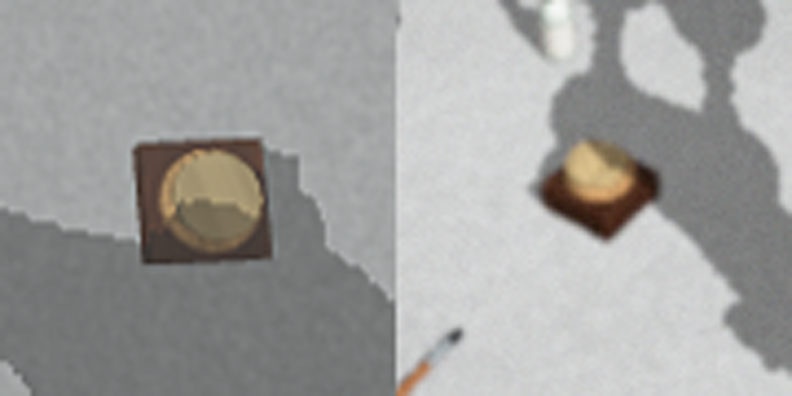

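The plywood and cork lie flat in a centred stack (left crop, about 215,199). Arm shadow skews the numeric fit, but the edges match the expected parallax. On to the domed disc.

```bash
python3 -m inch '{"slide":[[0.5,-9,15],[0.5,-10,30],[0.5,-10,35],[0.5,-10,35]],"yaw":[0,0,0,0]}' && python3 to.py 509.4 177.4 3; python3 -m inch '{"slide":[[0,0,5],[0,0,9],[0,0,9],[0,0,9]],"yaw":[0,0,0,0]}';python3 to.py 509.4 177.4 3
```

```text
time_s: 15.95
tool_pos: [0.5077, 0.1788, 0.0118]
orientation: [0.999, 0.034, -0.001, 0.0]
contact_force: [-0.3, 0.2, 0.6]
finger_gap: 0.0583
gripper_force: 0.0
t 15.95 tcp [507.7 178.8  11.8] yaw 3.92 gap 58.3 F 0.0 [-0.3  0.2  0.6] SHIFT [1.6 1.5 8.8]
time_s: 16.35
tool_pos: [0.5086, 0.1789, 0.0042]
orientation: [0.999, 0.034, 0.0, 0.0]
contact_force: [0.7, -1.1, 0.3]
finger_gap: 0.0578
gripper_force: 0.0
t 16.35 tcp [508.6 178.9   4.2] yaw 3.92 gap 57.8 F 0.0 [ 0.7 -1.1  0.3] SHIFT [0.7 1.5 1.2]
```

```bash
python3 -m inch '{"slide":[[0.5,1,0],[0.5,1,0],[0.5,1,0],[0.5,1,0],[0.5,1,0]],"yaw":[0,0,0,0,0]}' 24; python3 -m inch '{"slide":[[0,0,0],[0,0,0]],"yaw":[0,0]}';python3 to.py 509.4 177.4 3; python3 -m inch '{"slide":[[0,0,-15],[0,0,-40],[0,0,-70],[0,0,-85],[0,0,-85]],"yaw":[0,0,0,0,0]}'; python3 to.py 474.7 -244.7 90
```

```text
time_s: 16.85
tool_pos: [0.5092, 0.1779, 0.0042]
orientation: [0.999, 0.034, 0.0, 0.0]
contact_force: [-0.4, -1.1, 1.3]
finger_gap: 0.034
gripper_force: 30.0
time_s: 17.05
tool_pos: [0.5092, 0.1779, 0.0042]
orientation: [0.999, 0.034, 0.0, 0.0]
contact_force: [-0.1, -0.1, 2.0]
finger_gap: 0.0342
gripper_force: 30.0
t 17.05 tcp [509.2 177.9   4.2] yaw 3.93 gap 34.2 F 30.0 [-0.1 -0.1  2. ] SHIFT [0.2 0.5 1.2]
time_s: 17.55
tool_pos: [0.5104, 0.1783, 0.0911]
orientation: [0.999, 0.034, 0.002, -0.0]
contact_force: [0.0, -0.2, -0.3]
finger_gap: 0.0338
gripper_force: 30.0
t 17.55 tcp [510.4 178.3  91.1] yaw 3.93 gap 33.8 F 30.0 [ 0.  -0.2 -0.3] SHIFT [-64.6 419.6   0.6]
```

```bash
python3 -m inch '{"slide":[[-3,20,0],[-9,60,0],[-15,100,0],[-22,143,0],[-28,186,0]],"yaw":[0,0,0,0,0]}' && python3 -m inch '{"slide":[[-7,43,0],[-13,86,0],[-20,129,0],[-26,172,0],[-32,205,0]],"yaw":[0,0,0,0,0]}'&& python3 -m inch '{"slide":[[-3,18,0],[-4,27,0],[-4,28,0],[-4,28,0],[-4,28,0]],"yaw":[0,0,0,0,0]}'; python3 to.py 474.7 -244.7 46
```

```text
time_s: 18.05
tool_pos: [0.4927, -0.0108, 0.0878]
orientation: [0.999, 0.035, -0.001, -0.0]
contact_force: [0.9, 0.2, 0.2]
finger_gap: 0.0335
gripper_force: 30.0
time_s: 18.55
tool_pos: [0.475, -0.2184, 0.0878]
orientation: [0.999, 0.034, -0.001, -0.0]
contact_force: [-0.5, -0.6, -0.2]
finger_gap: 0.0343
gripper_force: 30.0
time_s: 19.05
tool_pos: [0.4739, -0.2432, 0.0888]
orientation: [0.999, 0.035, -0.0, -0.0]
contact_force: [-0.2, -0.3, 0.8]
finger_gap: 0.0339
gripper_force: 30.0
t 19.05 tcp [ 473.9 -243.2   88.8] yaw 4.0 gap 33.9 F 30.0 [-0.2 -0.3  0.8] SHIFT [ 0.7  1.6 42.8]
```

```bash
python3 -m inch '{"slide":[[0.5,1,15],[0.5,1,30],[0.5,1,38],[0.5,1,41],[0.5,1,41]],"yaw":[0,0,0,0,0]}' && python3 -m inch '{"slide":[[0,0,1],[0,0,1],[0,0,1]],"yaw":[0,0,0]}';python3 to.py 474.7 -244.7 44
```

```text
time_s: 19.55
tool_pos: [0.4745, -0.245, 0.048]
orientation: [0.999, 0.035, -0.0, -0.0]
contact_force: [-0.6, -0.1, 0.1]
finger_gap: 0.0341
gripper_force: 30.0
time_s: 19.85
tool_pos: [0.4746, -0.2456, 0.0475]
orientation: [0.999, 0.034, 0.0, 0.0]
contact_force: [0.1, -0.8, -0.0]
finger_gap: 0.034
gripper_force: 30.0
t 19.85 tcp [ 474.6 -245.6   47.5] yaw 3.92 gap 34.0 F 30.0 [ 0.1 -0.8 -0. ] SHIFT [ 0.1 -0.9  3.5]
```

```bash
python3 -m inch '{"slide":[[0,-0.5,1],[0,-0.5,2],[0,-0.5,3],[0,-0.5,3],[0,-0.5,3]],"yaw":[0,0,0,0,0]}';python3 to.py 474.7 -244.7 44
```

```text
time_s: 20.35
tool_pos: [0.4744, -0.2449, 0.0442]
orientation: [0.999, 0.034, 0.0, 0.0]
contact_force: [0.1, 0.2, 2.0]
finger_gap: 0.0344
gripper_force: 30.0
t 20.35 tcp [ 474.4 -244.9   44.2] yaw 3.92 gap 34.4 F 30.0 [0.1 0.2 2. ] SHIFT [ 0.3 -0.2  0.2]
```

Contact is made at the expected height. I release, rise, and move aside to look before the plinth grasp.

```bash
python3 -m inch '{"slide":[[0,0,0],[0,0,0],[0,0,0]],"yaw":[0,0,0]}' 52 && python3 -m inch '{"slide":[[0,0,-10],[0,0,-30],[0,0,-50],[0,0,-65]],"yaw":[0,0,0,0]}' && python3 -m inch '{"slide":[[5,-30,0],[12,-75,0],[19,-120,-10],[26,-165,-20],[30,-200,-20]],"yaw":[0,0,0,0,0]}' 91.8 && python3 -m inch '{"slide":[[0,-40,0],[0,-85,0],[0,-130,0],[0,-150,0],[0,-150,0]],"yaw":[0,0,0,0,0]}'; python3 m2.py k 1
python3 to.py 474.5 -244.7 100; python3 -c "
import cv2
a=cv2.imread('pics/k_top.png')[200:270,375:445];b=cv2.imread('pics/k_scene.png')[125:195,245:315]
cv2.imwrite('pics/l.png',cv2.resize(cv2.hconcat([a,b]),None,fx=5.7,fy=5.7,interpolation=2))"
```

```text
time_s: 20.65
tool_pos: [0.4744, -0.2449, 0.044]
orientation: [0.999, 0.034, -0.0, 0.0]
contact_force: [-0.4, -0.4, -1.0]
finger_gap: 0.0508
gripper_force: 0.0
time_s: 21.05
tool_pos: [0.4748, -0.2452, 0.111]
orientation: [0.999, 0.034, 0.001, 0.001]
contact_force: [0.3, 0.5, -0.5]
finger_gap: 0.0517
gripper_force: 0.0
time_s: 21.55
tool_pos: [0.4915, -0.0413, 0.1311]
orientation: [0.999, 0.035, 0.002, 0.0]
contact_force: [1.1, 0.9, 0.0]
finger_gap: 0.0873
gripper_force: 0.0
time_s: 22.05
tool_pos: [0.4801, 0.1088, 0.1298]
orientation: [0.999, 0.036, 0.0, -0.0]
contact_force: [0.1, -0.6, -0.6]
finger_gap: 0.0919
gripper_force: 0.0
top plinth [ 473.64 -244.66] yaw 3.9 -0.724
scene plinth [ 476.35 -243.18] yaw 2.9 -0.867
t 22.15 tcp [480.5 106.2 129.5] yaw 4.0 gap 91.8 F 0.0 [-0.2  0.5 -0. ] SHIFT [-30.5 349.6  29.7]
```

View pics/l.png

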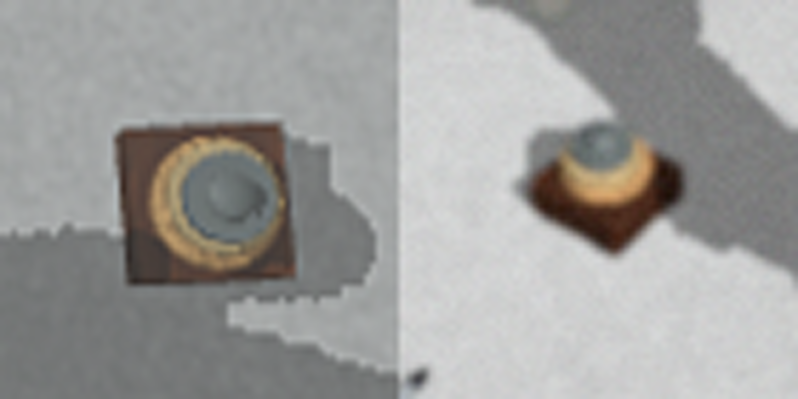

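The whole stack shows concentric with parallax: grey disc at (229,197) and plinth square at about (207,203) in the left crop. I check that against the projected pixel positions.

```bash
python3 - <<'E'
import fit
from h import *
p=robot.read_camera("top"); X,Y=.4738,-.2447
for n,r,z in(("ground",26,.032),("middle",22,.040),("bunker",18,.048)):
    a=np.linspace(0,2*np.pi,64); q=fit.proj(p,np.c_[X+r/1e3*np.cos(a),Y+r/1e3*np.sin(a),np.full(64,z)])
    q=(q+.5-[375,200])*5.7; print(n,"pred cols",q[:,0].min().round(),q[:,0].max().round(),"rows",q[:,1].min().round(),q[:,1].max().round())
E
```

```text
ground pred cols 151.0 284.0 rows 133.0 266.0
middle pred cols 166.0 279.0 rows 140.0 254.0
bunker pred cols 181.0 275.0 rows 148.0 242.0
```

The observed edges match the prediction to about 1 mm. Now the plinth.

```bash
python3 -m inch '{"slide":[[-3,30,0],[-7,75,0],[-11,120,0],[-15,165,0],[-18,210,0]],"yaw":[0,0,0,0,0]}' && python3 -m inch '{"slide":[[-4,43,0],[-8,85,10],[-11,120,20],[-13,139,25],[-13,139,25]],"yaw":[0,0,0,0,0]}' && python3 -m inch '{"slide":[[0,0,0],[0,0,0],[0,0,0]],"yaw":[0,0,0]}'; python3 to.py 474.5 -244.7 3
```

```text
time_s: 22.7
tool_pos: [0.4761, -0.1078, 0.1294]
orientation: [0.999, 0.033, 0.0, 0.0]
contact_force: [1.2, -0.8, 0.0]
finger_gap: 0.0921
gripper_force: 0.0
time_s: 23.2
tool_pos: [0.4719, -0.2478, 0.1034]
orientation: [1.0, 0.031, -0.0, 0.0]
contact_force: [-0.3, 0.3, -0.3]
finger_gap: 0.0919
gripper_force: 0.0
time_s: 23.5
tool_pos: [0.4734, -0.2433, 0.1045]
orientation: [0.999, 0.035, 0.0, 0.0]
contact_force: [-0.4, -0.7, 0.5]
finger_gap: 0.0918
gripper_force: 0.0
t 23.5 tcp [ 473.4 -243.3  104.5] yaw 3.98 gap 91.8 F 0.0 [-0.4 -0.7  0.5] SHIFT [  0.9   1.5 101.5]
```

```bash
python3 -m inch '{"slide":[[1,1,20],[1,1,45],[1,1,70],[1,1,85],[1,1,85]],"yaw":[0,0,0,0,0]}' && python3 -m inch '{"slide":[[0,0,0],[0,0,0]],"yaw":[0,0]}'; python3 to.py 474.5 -244.7 3
```

```text
time_s: 24.0
tool_pos: [0.4734, -0.2433, 0.0175]
orientation: [0.999, 0.035, -0.002, -0.001]
contact_force: [0.3, 0.2, 0.7]
finger_gap: 0.092
gripper_force: 0.0
time_s: 24.2
tool_pos: [0.4752, -0.2451, 0.0203]
orientation: [0.999, 0.035, 0.001, 0.001]
contact_force: [-0.1, -1.1, -0.2]
finger_gap: 0.092
gripper_force: 0.0
t 24.2 tcp [ 475.2 -245.1   20.3] yaw 3.96 gap 92.0 F 0.0 [-0.1 -1.1 -0.2] SHIFT [-0.7 -0.5 17.3]
```

```bash
python3 -m inch '{"slide":[[-0.5,0,8],[-0.5,0,15],[-0.5,0,17],[-0.5,0,17],[-0.5,0,17]],"yaw":[0,0,0,0,0]}' 72; python3 to.py 474.5 -244.7 3; python3 -m inch '{"slide":[[0,0,0],[0,0,0]],"yaw":[0,0]}' 66 && python3 -m inch '{"slide":[[0,0,0],[0,0,0]],"yaw":[0,0]}' 63 && python3 -m inch '{"slide":[[0,0,0],[0,0,0],[0,0,0],[0,0,0],[0,0,0]],"yaw":[0,0,0,0,0]}' 56; python3 to.py 474.5 -244.7 3
```

```text
time_s: 24.7
tool_pos: [0.4739, -0.245, 0.002]
orientation: [0.999, 0.034, -0.0, 0.0]
contact_force: [0.0, -1.2, 0.2]
finger_gap: 0.0722
gripper_force: 0.0
t 24.7 tcp [ 473.9 -245.     2. ] yaw 3.92 gap 72.2 F 0.0 [ 0.  -1.2  0.2] SHIFT [ 0.6 -0.3 -1. ]
time_s: 24.9
tool_pos: [0.474, -0.2451, 0.0023]
orientation: [0.999, 0.034, 0.0, 0.0]
contact_force: [0.3, 0.1, 0.5]
finger_gap: 0.0663
gripper_force: 0.0
time_s: 25.1
tool_pos: [0.4739, -0.2448, 0.0022]
orientation: [0.999, 0.034, 0.0, -0.0]
contact_force: [0.5, 0.7, 1.5]
finger_gap: 0.0631
gripper_force: 0.6
time_s: 25.6
tool_pos: [0.4739, -0.2449, 0.0022]
orientation: [0.999, 0.034, -0.0, -0.0]
contact_force: [-0.9, 1.7, 3.0]
finger_gap: 0.062
gripper_force: 30.0
t 25.6 tcp [ 473.9 -244.9    2.2] yaw 3.92 gap 62.0 F 30.0 [-0.9  1.7  3. ] SHIFT [ 0.6 -0.1 -0.8]
```

Held at 62 mm. Now I lift it slowly.

```bash
python3 -m inch '{"slide":[[0,0,-2],[0,0,-6],[0,0,-11],[0,0,-17],[0,0,-23]],"yaw":[0,0,0,0,0]}' && python3 -m inch '{"slide":[[0,0,-6],[0,0,-13],[0,0,-20],[0,0,-27],[0,0,-34]],"yaw":[0,0,0,0,0]}' && python3 -m inch '{"slide":[[0,0,-7],[0,0,-14],[0,0,-21],[0,0,-28],[0,0,-35]],"yaw":[0,0,0,0,0]}' && python3 -m inch '{"slide":[[0,0,-7],[0,0,-14],[0,0,-21],[0,0,-28],[0,0,-34]],"yaw":[0,0,0,0,0]}' && python3 -m inch '{"slide":[[0,0,-6],[0,0,-11],[0,0,-15],[0,0,-18],[0,0,-20]],"yaw":[0,0,0,0,0]}' && python3 -m inch '{"slide":[[0,0,0],[0,0,0],[0,0,0],[0,0,0],[0,0,0]],"yaw":[0,0,0,0,0]}'; python3 to.py 474.5 -244.7 150; python3 snap.py scene 80 220 110 130 5 pics/n.png
```

```text
time_s: 26.1
tool_pos: [0.474, -0.2451, 0.0257]
orientation: [0.999, 0.034, 0.0, 0.0]
contact_force: [-0.6, -0.6, -1.8]
finger_gap: 0.0617
gripper_force: 30.0
time_s: 26.6
tool_pos: [0.4739, -0.245, 0.0598]
orientation: [0.999, 0.034, 0.0, 0.0]
contact_force: [1.3, -0.2, -2.3]
finger_gap: 0.0615
gripper_force: 30.0
time_s: 27.1
tool_pos: [0.4739, -0.2449, 0.0946]
orientation: [0.999, 0.034, -0.0, 0.0]
contact_force: [0.7, 0.1, -1.3]
finger_gap: 0.0618
gripper_force: 30.0
time_s: 27.6
tool_pos: [0.474, -0.245, 0.1288]
orientation: [0.999, 0.034, 0.0, 0.0]
contact_force: [0.1, -0.5, -1.0]
finger_gap: 0.0619
gripper_force: 30.0
time_s: 28.1
tool_pos: [0.4739, -0.245, 0.1483]
orientation: [0.999, 0.034, 0.0, 0.0]
contact_force: [0.3, -0.2, -1.9]
finger_gap: 0.0619
gripper_force: 30.0
time_s: 28.6
tool_pos: [0.4738, -0.2449, 0.1479]
orientation: [0.999, 0.034, -0.0, -0.0]
contact_force: [0.5, 0.1, -1.4]
finger_gap: 0.0617
gripper_force: 30.0
t 28.6 tcp [ 473.8 -244.9  147.9] yaw 3.93 gap 61.7 F 30.0 [ 0.5  0.1 -1.4] SHIFT [ 0.7 -0.2 -2.1]
```

View pics/n.png

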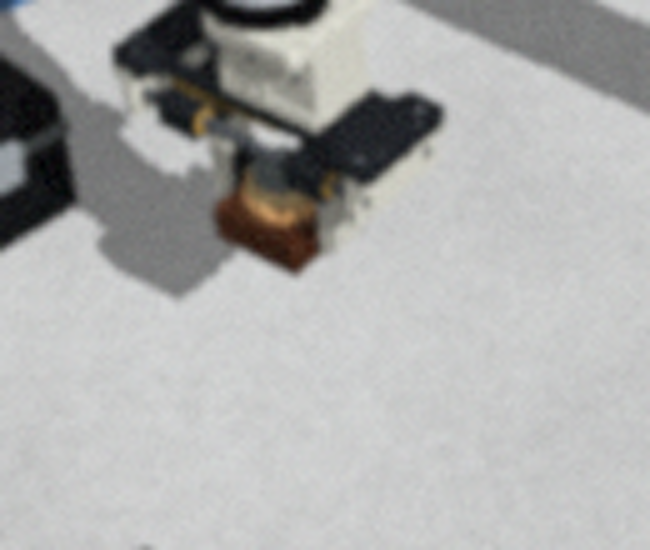

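The plinth is held level with the stack in place (crop 270,215), TCP at 148 mm, steady.

```bash
python3 -c "
from station import robot
print(robot.finish_job())"
```

```text
the job is handed in; nothing more can be done
None
```

I stacked the three discs on the plinth, centred to about 1 mm by the top camera before the lift, and handed the job in at 28.6 s with the plinth gripped level and still, about 15 cm above the table; the hand-in gave no verdict.

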